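# Drag a stuck filter slide out of a microscope's filter housing with a hooked pick

## Robot

A 6-joint arm with a two-finger parallel gripper is mounted at the origin on the work surface. World frame = base frame: x ahead of the robot, y to its left, z up, the work surface at z = 0. Lengths are in m, angles in degrees, forces in N, time in s.
With the tool pointing down it reaches from about 0.35 to 0.875 m from the base axis. Payload 4.2 kg.
Tool frame: the origin (TCP) lies on the front face of the gripper's body, between the roots of the fingers; the fingertips stand finger_overhang ahead of it and the grasp point (between the pads) lies 51 mm ahead of it (finger_overhang is the distance from the TCP to the fingertips, in m); z points along the fingers, y is the line along which they close (so a half turn about z gives the same grasp; the last joint's range is limited). The gripper opens to 87 mm and grips with 3 to 60 N. Pads are 19 mm wide; open, the fingers measure 117 mm over their backs; the gripper's body (75 mm by 190 mm) begins 51 mm behind the grasp point.
Start: joints at [82.54, 22.042, 0.453, 0, -68.411, -14.817], TCP at [0.237, 0.578, 0.292] pointing down, gripper open.
Joint ranges: [-179.83, 179.83], [-69.29, 118.12], [-61.27, 80.66], [-181.25, 117.63], [-171.15, -9.14], [-177.46, 177.46]. Speed limits (degrees/s): [159.86, 159.86, 180, 180, 180, 180].

## Interface

Orientations are given as a 3x3 rotation matrix whose columns are the frame's x, y, z axes.
In Python, from station import sense, capture, camera_model, finish_job, finger_overhang gives the robot as it stands. The module is installed in compiled form; this text tells all that it offers.
- The arm moves only by the tool jog_arm, never from a script. Its argument "rows" is a list that holds one entry, the list of rows, each a list of 4 numbers: the shift along the tool's x, y, z in m, then the turn about the tool's z in rad. A call has 1 to 20 rows; each row shifts and turns the commanded pose from where the row before left it, along the tool's axes as they then stand; what a row does not reach is not made up. A row lasts 1/8 s, in which the tool goes at most 62.5 mm and 10.7 degrees, less where a joint would pass 70% of its speed; a pose out of reach is approached as far as the arm can. A call is refused whole if a number of a shift passes 0.0625 or a number of a turn 0.188, either way. A call with a gripper value outside its range is refused whole. "claw" is the opening, from 0 (shut) to 1 (fully open), set as the call begins (left out, the last holds). The fingers move at their own pace and stop on an object; the grip force is fixed at half the most. Time passes only in rows, so rows that do not move let the fingers close. It gives the time, the measured TCP pose, the force, the opening and the grip force at its end, in the units of the state.
- sense(): the state, without advancing time (a new reading comes with each control period).
- capture(name): name is "side" or "top"; returns the picture (384x512x3 uint8, red, green, blue); there is no depth.
- camera_model(name): a dict with "fovy" (degrees; the focal length in pixels is half the picture's height over the tangent of half this angle, whatever the lens; pixels are square), "cx", "cy" (the principal point, pixels), "k1" (the pictures are not rectified: a ray, as slopes to the right and down, at radius r is drawn at 1 + k1 r^2 times it, then the intrinsics apply), "eye" and "rotation" of the camera in the world. Camera axes: x right, y down, z forward; pixel columns grow to the right and rows downward; lengths in m; the calibration is good to about 2 mm. A picture is of the moment at which its call begins. camera_model takes no time and is no camera call.
- finish_job(): hands the job in; it is judged then, once.
The state is a dict: "time_s": time; "joints": joint angles; "joint_velocities": joint speeds; "effort": joint torques, N m; "tcp_pos": TCP position; "ee_rot": TCP orientation; "wrist_force": force on the tool from outside, world axes, zero at the start; "moment": the same for the moment, N m; "gripper_width": opening from 0.0 (shut) to 1.0 (fully open); "gripper_force": force on a finger pad.
Only numpy, scipy, OpenCV 4.12 (cv2) and the standard library are available. Lean on these libraries where they do the work, as an engineer would, in place of code of your own. Each camera call takes 0.05 s, during which the arm holds its last target. There are 200 camera calls.

## Task

Take the hooked pick from its stand and put its toe into the pocket of the filter slide that is trapped in the filter housing. Press the slide down on its sprung bed until you feel it land on its seat, keep it pressed and drag it all the way out onto the apron, up to the front stop; then put the pick back upright in its stand. The slide carries thin glass: never touch it with the fingers and never load it or the housing with more than 25 N through the pick; leave the other things on the bench alone.

Things in the scene. Friction and masses are not known exactly. Their poses are not given: they have to be found in the camera images.
- housing: Black filter housing fixed to the bench, 212 x 60 x 55 high (mm, as all sizes here). Origin on the bench under the channel's mouth; +x runs into the channel, so the slide comes out towards -x. Channel (x 0 to 104) 36 wide, under a cover at z 47 to 55; in the cover runs a slot 16 wide, along x, open above and at the mouth. The aluminium apron lies at x 0 to -96.
- mouth (a point): Bench under the middle of the channel's mouth. At the mouth (x 0 to 6) a catch tooth stands on each side of the slot and bars the slide. Seat rails inside, teeth and apron are one insert whose height differs and is not measured: apron and seat level lie 22 to 37 over the bench, the teeth 8 to 26 above that. Side guides 10 high, 36 apart, flank the apron.
- stop (a point): Bench under the inner face of the apron's front stop, 96 out from the mouth; the stop stands 10 above the apron. When the slide touches it, the slide's origin is 56 out from the mouth.
- bed_rest (a point): Centre of the top of the sprung bed under the slide, at rest, 40 over the bench; it presses the slide up against the cover. It sinks straight down, damped, its front sloping to the mouth: 3 N starts it, 6 N at 18 down. The slide lands on the hard seat 3 to 18 down (to be felt); only when down on it (1 to spare) does it pass under the teeth. Keep it pressed there all the way out.
- slide: Steel filter slide, 80 long (x) x 34 wide x 7 thick, 50 g, a 20 round glass window near each end, a pocket in the middle of its top. Origin at the centre of its underside, z up, x as the housing's. At the start it lies on the bed, underside 40 over the bench, its front end 1.5 to 12 behind the catch teeth.
- pocket (a point): Centre of the floor of the slide's blind rectangular pocket, 3 above the slide's underside. The pocket is 18 long (x) x 12 wide (y) x 4 deep, upright walls, seen through the cover's slot.
- pick: Steel hooked pick, 140 tall, 90 g, upright in its stand. Origin under the foot, on the shank's axis; z up the tool. Shank diameter 7 up to z 70, round collar of diameter 40 at z 70 to 75, above it the handle. Its toe points to its own -x: for the job turn the pick so that its axes agree with the housing's.
- toe (a point): Tip of the pick's toe, 3 above the foot. The toe is a bar 7 wide (y) and 6 high with a flat underside, from x +3.5 (back of the shank) to x -10.
- pick_handle (a point): Middle of the pick's square aluminium handle, 107.5 above the pick's foot: 18 x 18, sides along the pick's x and y, from z 75 to 140.
- stand: Black post 46 x 46 x 82 high on a foot plate 80 x 80 x 8, fixed to the bench, with a square well 26 x 26 in its top, 74 deep. The pick hangs in it, its collar resting on the post's top. Origin on the bench at the post's centre.
- objective: Bystander: steel objective lens, 32 diameter, 48 tall, standing on the bench; origin under its centre.
- oil: Bystander: small amber bottle, 32 diameter, 65 tall; origin under its centre.
- eyepiece: Bystander: black eyepiece, up to 42 diameter, 58 tall; origin under its centre.
- stand_seat (a point): Where the pick's origin is when the pick hangs in its stand: inside the well, on its axis, 12 over the bench.
Mind the look-alikes: they are no part of the job. Several things have the shape of the housing; the one meant has the colours described above.

How it is judged (in metres and radians):
On the way, in this order (a step that is already met when the one before it is completed fails the run):
1. the pick is lifted out of its stand (z of pick in the frame of stand above 0.08 m), for 0.1 s.
2. the toe of the pick is in the slide's pocket and in contact while the slide is still in the channel (distance between pick and pocket below 0.012 m and contact force between pick and slide above 1.5 N and x of slide in the frame of housing above 0.03 m), for 0.1 s.
3. the slide is wholly out of the channel, on the apron, up to the front stop (x of slide in the frame of housing between -0.06 and -0.05 m), for 0.1 s.
At the end, for the whole second after the job is handed in: The slide lies flat and still on the apron, within 6 mm of the front stop and wholly out of the channel; the pick stands upright (within 0.1 rad), still and released in its stand, its collar on the post's top, within 10 mm of its seat there (all of step 3 and z of slide in the frame of housing below 0.04 m and angle between slide's own z axis and vertical below 0.06 rad and linear speed of each of slide, pick below 0.01 m/s and distance between pick and stand_seat below 0.01 m and angle between pick's own z axis and vertical below 0.1 rad); the robot touches nothing.
It fails at once if the pick loads the slide with more than 25 N (contact force between pick and slide above 25 N).
It fails at once if the pick loads the housing with more than 25 N (contact force between pick and housing above 25 N).
It fails at once if the fingers touch the slide (contact force between the fingers and slide above 0.5 N).
It fails at once if a bystander is moved by more than 15 mm (distance of any of objective, oil, eyepiece from where it was at the start of the episode above 0.015 m).
It also fails if it takes over 72 s, if anything falls off the work surface, if the arm or the gripper's body presses on something with over 40 N, if the wrist force passes 120 N, or if a joint passes its speed limit or range.

## Working session

There is one attempt and no reset: what is moved stays moved. The work goes in short steps, Python scripts to look and compute and a tool call to move; the robot and the scene stay as the last step left them, time stands still between calls to the robot, and variables do not carry over. Pictures are saved under pics/ and viewed, at most 11 in all, crops included, and the job is handed in when it is done.

Besides the shell and the picture viewer there is one more tool, called after "Call:" by a JSON object that holds its "name" and its "arguments", one argument or row to a line. jog_arm: Moves the arm, as the interface text tells. Its arguments: {"type":"object","properties":{"rows":{"type":"array"},"claw":{"type":"number"}},"required":["rows"]}

```bash
mkdir -p pics; cat >h.py <<'E'
import numpy as np, cv2
from station import *
def K(c):
    f=192/np.tan(np.radians(c['fovy'])/2); return f,c['cx'],c['cy'],c['k1']
def ray(name,u,v):
    c=camera_model(name); f,cx,cy,k=K(c)
    d=np.array([(u-cx)/f,(v-cy)/f]); s=d.copy()
    for _ in range(20): s=d/(1+k*(s@s))
    return np.array(c['eye']),np.array(c['rotation'])@np.array([s[0],s[1],1])
def onz(name,u,v,z):
    e,d=ray(name,u,v); return e+d*(z-e[2])/d[2]
def proj(name,p):
    c=camera_model(name); f,cx,cy,k=K(c)
    q=np.array(c['rotation']).T@(np.array(p)-np.array(c['eye'])); s=q[:2]/q[2]; s=s*(1+k*(s@s))
    return s*f+[cx,cy]
def two(p1,p2): # (name,u,v)
    e1,d1=ray(*p1);e2,d2=ray(*p2)
    t=np.linalg.lstsq(np.c_[d1,-d2],e2-e1,rcond=None)[0]
    a,b=e1+d1*t[0],e2+d2*t[1]; return (a+b)/2,np.linalg.norm(a-b)
E
python3 - <<'E'
from h import *
for n in('top','side'):
    im=capture(n); cv2.imwrite(f'pics/{n}0.png',cv2.resize(im[:,:,::-1],(800,600),interpolation=cv2.INTER_CUBIC)); np.save(n+'0.npy',im)
    print(camera_model(n))
print(sense(),finger_overhang() if callable(finger_overhang) else finger_overhang)
E
```

```text
{'fovy': 57.988474899918074, 'cx': 253.99717236108756, 'cy': 193.20258026877175, 'k1': 0.007003415219014628, 'eye': array([ 0.39096353, -0.01416362,  1.12287745]), 'rotation': array([[-0.00771411, -0.9856489 ,  0.16863196],
       [-0.99996723,  0.00801797,  0.00112104],
       [-0.00245703, -0.16861779, -0.98567845]])}
{'fovy': 53.58066320729548, 'cx': 258.0774619636573, 'cy': 190.06549669121995, 'k1': -0.043763234618697924, 'eye': array([ 0.4476477 , -0.68578628,  0.75107183]), 'rotation': array([[ 0.99187208, -0.07372488,  0.10370347],
       [-0.12567344, -0.69510004,  0.70784329],
       [ 0.01989862, -0.71512277, -0.69871559]])}
{'time_s': 0.1, 'joints': array([ 8.25414328e+01,  2.20851558e+01,  3.87725393e-01, -2.30860794e-02,
       -6.84125627e+01, -1.48174054e+01]), 'joint_velocities': array([ 0.05708908, -0.13266351,  0.12393485,  0.17091534, -0.01294982,
       -0.04398233]), 'effort': array([-2.37157001e-04, -3.91691172e+01,  1.87936538e+01,  4.23183560e+00,
        1.34848128e-02, -6.77395974e-05]), 'tcp_pos': array([0.23674269, 0.57798926, 0.29128809]), 'ee_rot': array([[ 9.25312463e-01, -3.79205039e-01, -6.20691999e-04],
       [-3.79205525e-01, -9.25310613e-01, -1.85483565e-03],
       [ 1.29030132e-04,  1.95167238e-03, -9.99998087e-01]]), 'wrist_force': array([-0.09003696,  0.61993213,  0.25249658]), 'moment': array([-0.05812131, -0.02638636, -0.01363199]), 'gripper_force': 0.0, 'gripper_width': 0.998255694990576} 0.0697
```

View pics/top0.png

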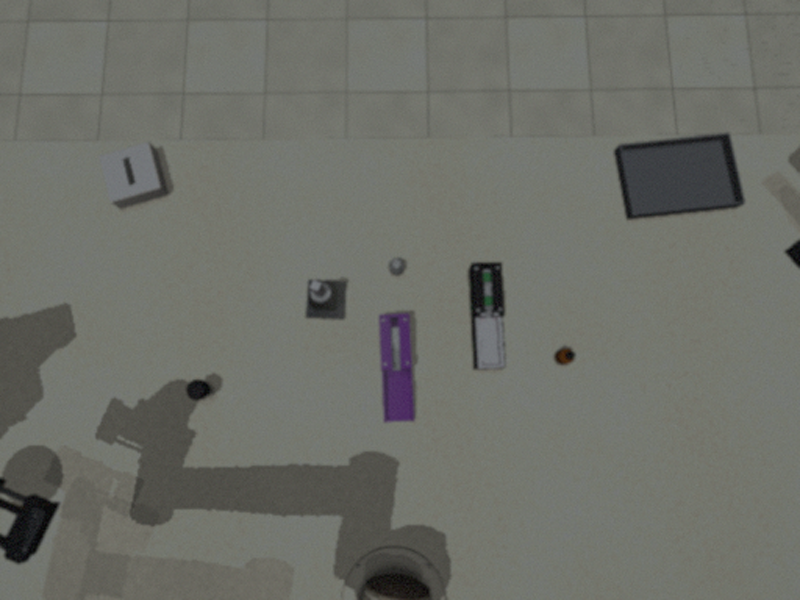

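View pics/side0.png

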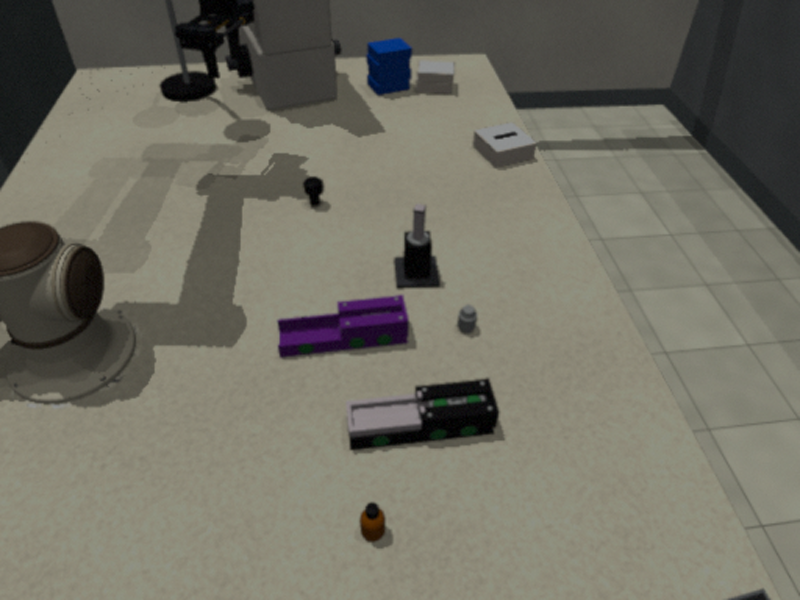

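The candidates are the purple housing (top 398,367; side 343,325) and the black one with the aluminium apron (top 488,316; side 422,413). The black one fits the description, since its body is black and its apron is aluminium. The stand with the pick is at top (325,298), side (417,245). I'll confirm with one enlarged crop.

```bash
python3 - <<'E'
from h import *
t=np.load('top0.npy')[:,:,::-1]; s=np.load('side0.npy')[:,:,::-1]
def crop(im,x,y,w,h,W,H): return cv2.convertScaleAbs(cv2.resize(im[y:y+h,x:x+w],(W,H),interpolation=cv2.INTER_CUBIC),alpha=1.6)
A=crop(t,290,160,50,80,375,600)   # 7.5x
B=crop(s,215,235,110,55,425,212) # 3.86
C=crop(t,185,165,50,50,200,200) # 4x
D=crop(s,240,125,50,65,225,292)
o=np.zeros((600,800,3),np.uint8); o[:,:375]=A; o[:212,375:]=B; o[220:420,375:575]=C; o[220:512,575:]=D
cv2.imwrite('pics/crop1.png',o)
E
```

```text
(no output)
```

View pics/crop1.png

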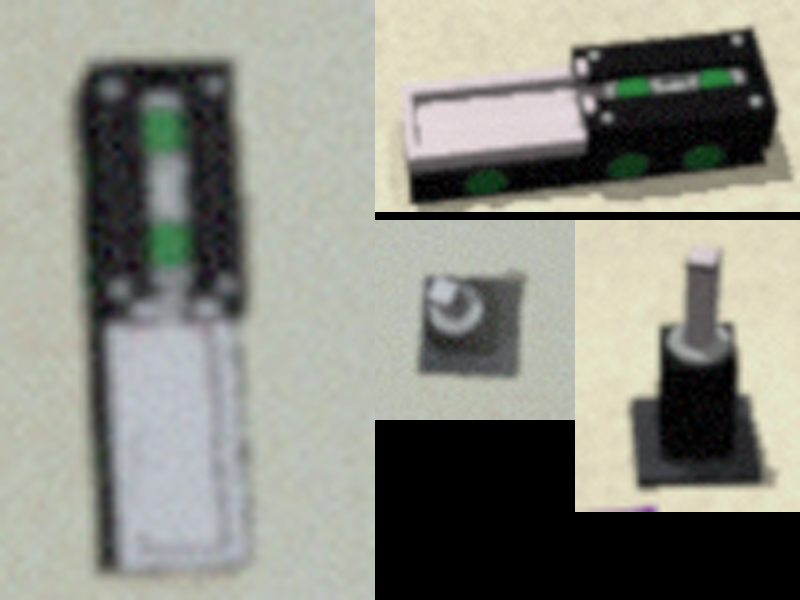

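The crop confirms the black housing: aluminium apron, green windows in the slide at crop (164,130) and (170,243), four cover screws. The pick's collar and handle are visible in the stand.

```bash
python3 - <<'E'
from h import *
T=lambda x,y:('top',(x+.5)/7.5-.5+290,(y+.5)/7.5-.5+160)
S=lambda x,y:('side',(x-375+.5)/3.864-.5+215,(y+.5)/3.864-.5+235)
for n,a,b in [('scrFL',(112,86),(737,40)),('scrNL',(120,288),(594,56)),('scrNR',(228,287),(607,118)),('scrFR',(218,84),(755,101)),('winF',(164,130),(716,77)),('winN',(170,243),(633,87))]:
    p,g=two(T(*a),S(*b)); z=.055 if n[0]=='s' else .047
    print(n,p.round(4),round(g,4),'top@z',onz(*T(*a),z)[:2].round(4),'side@z',onz(*S(*b),z)[:2].round(4))
# green mask refined, top
t=np.load('top0.npy').astype(int)[160:240,290:340]
m=((t[:,:,1]-np.maximum(t[:,:,0],t[:,:,2]))>25).astype(np.uint8)
n,l,st,c=cv2.connectedComponentsWithStats(m)
for i in range(1,n):
    if st[i,4]>5: print('green',st[i,4],c[i],onz('top',c[i][0]+290,c[i][1]+160,.047)[:2].round(4))
# pick handle top & stand
TC=lambda x,y:('top',(x+.5)/4-.5+185-375/4,(y+.5)/4-.5+165-55)
SD=lambda x,y:('side',(x-575+.5)/4.5-.5+240,(y-220+.5)/4.492-.5+125)
for nm,a,b,z in [('handletop',(444,292),(706,250),.152),('collar',(456,308),(697,343),.087),('plate NR?',(518,376),(758,480),.008)]:
    p,g=two(TC(*a),SD(*b)); print(nm,p.round(4),round(g,4),onz(*TC(*a),z)[:2].round(4),onz(*SD(*b),z)[:2].round(4))
for a in [(424,277),(522,277),(519,376),(419,372)]: print('plate',onz(*TC(*a),.008)[:2].round(4))
E
```

```text
scrFL [ 0.6427 -0.1728  0.0567] 0.0006 top@z [ 0.6434 -0.1731] side@z [ 0.6429 -0.1716]
scrNL [ 0.557  -0.1736  0.055 ] 0.0006 top@z [ 0.5573 -0.1736] side@z [ 0.5567 -0.1736]
scrNR [ 0.5572 -0.2183  0.0563] 0.0002 top@z [ 0.5573 -0.2185] side@z [ 0.5575 -0.2174]
scrFR [ 0.6432 -0.2172  0.0575] 0.0003 top@z [ 0.6439 -0.2177] side@z [ 0.6437 -0.2156]
winF [ 0.6252 -0.1948  0.0524] 0.0007 top@z [ 0.626  -0.1956] side@z [ 0.6269 -0.1909]
winN [ 0.5765 -0.1956  0.0517] 0.0003 top@z [ 0.5775 -0.1964] side@z [ 0.5772 -0.1924]
green 16 [21.1875 16.9375] [ 0.6259 -0.1949]
green 15 [22.2 32.2] [ 0.5767 -0.1963]
handletop [0.5901 0.1349 0.1568] 0.0041 [0.5889 0.1357] [0.5934 0.1421]
collar [0.5897 0.1365 0.0859] 0.0004 [0.5897 0.1364] [0.5893 0.1351]
plate NR? [0.5871 0.0936 0.0044] 0.0763 [0.5482 0.0966] [0.625 0.091]
plate [0.631  0.1746]
plate [0.6304 0.094 ]
plate [0.5482 0.0958]
plate [0.5522 0.1771]
```

```bash
python3 - <<'E'
from h import *
t=np.load('top0.npy')[:,:,::-1]; s=np.load('side0.npy')[:,:,::-1]
A=cv2.resize(t[174:198,190:214],(400,400),interpolation=cv2.INTER_CUBIC)
B=cv2.resize(s[128:160,252:284],(400,400),interpolation=cv2.INTER_CUBIC)
cv2.imwrite('pics/crop2.png',cv2.convertScaleAbs(np.hstack([A,B]),alpha=1.5))
for a in (0,15,30,-15,-30):
  print(a,[ (proj('top',[.590+.009*1.414*np.cos(np.radians(a+45+90*k)),.136+.009*1.414*np.sin(np.radians(a+45+90*k)),.152])-[190,174]).round(1).tolist() for k in range(4)])
E
```

```text
0 [[8.7, 5.2], [8.6, 11.4], [14.9, 11.3], [15.0, 5.2]]
15 [[8.0, 6.1], [9.5, 12.1], [15.6, 10.4], [14.1, 4.5]]
30 [[7.5, 7.2], [10.5, 12.5], [16.1, 9.4], [13.0, 4.1]]
-15 [[9.6, 4.5], [7.9, 10.5], [13.9, 12.0], [15.7, 6.1]]
-30 [[10.7, 4.1], [7.5, 9.4], [12.9, 12.5], [16.1, 7.1]]
```

View pics/crop2.png

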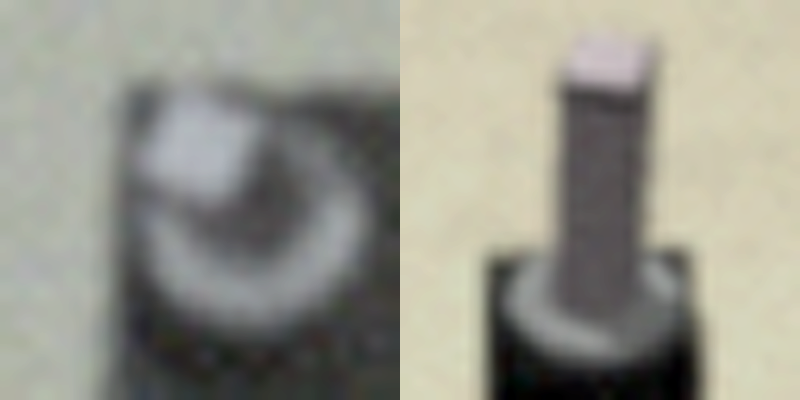

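The handle's top face is at top-crop corners (175,90), (262,128), (225,200) and (142,165). That gives a yaw of about -23° mod 90 and a centre near (0.5895, 0.136). I'll go above it.

Call:
{"name": "jog_arm", "arguments": {
  "rows": [
    [[0.0353,0.0197,0,0],[0.0353,0.0197,0,0],[0.0353,0.0197,0,0],[0.0353,0.0197,0,0],[0.0353,0.0197,0,0],[0.0353,0.0197,0,0],[0.0353,0.0197,0,0],[0.0353,0.0197,0,0],[0.0353,0.0197,0,0],[0.0353,0.0197,0,0],[0.0353,0.0197,0,0],[0.0353,0.0197,0,0],[0.0353,0.0197,0,0],[0.0353,0.0197,0,0],[0,0,0,0],[0,0,0,0]]
  ],
  "claw": 1
}}

```text
time_s: 2.1
tcp_pos: [0.5893, 0.1358, 0.2917]
ee_rot: [[0.925, -0.379, -0.001], [-0.379, -0.925, -0.0], [-0.001, 0.001, -1.0]]
wrist_force: [-0.7, 0.9, 0.7]
gripper_width: 1.0
gripper_force: 0.0
```

Call:
{"name": "jog_arm", "arguments": {
  "rows": [
    [[0,0,0,0.175],[0,0,0,0.175],[0,0,0,0.175],[0,0,0,0.175],[0,0,0,0.175],[0,0,0,0.175],[0,0,0,0.175],[0,0,0,0.175],[0,0,0,0.171],[0,0,0,0]]
  ]
}}

```text
time_s: 3.35
tcp_pos: [0.589, 0.1368, 0.2923]
ee_rot: [[-0.376, -0.927, -0.0], [-0.927, 0.376, 0.0], [-0.0, 0.0, -1.0]]
wrist_force: [0.2, 0.1, -1.0]
gripper_width: 0.999
gripper_force: 0.0
```

```bash
cat >>h.py <<'E'
def rep(target=None):
    s=sense(); R=np.array(s['ee_rot']); p=np.array(s['tcp_pos'])
    print('t',round(s['time_s'],2),'tcp',p.round(4),'az',np.degrees(np.arctan2(R[1,0],R[0,0])).round(2),'z',R[:,2].round(4),'J',np.round(s['joints'],1),'F',np.round(s['wrist_force'],1),'w',round(s['gripper_width'],3),round(s['gripper_force'],1))
    if target is not None: print('tool shift',(R.T@(np.array(target)-p)).round(4))
    return s
E
python3 -c "
from h import *
rep([.5895,.1358,.161])"
```

```text
t 3.35 tcp [0.589  0.1368 0.2923] az -112.07 z [-1.e-04  2.e-04 -1.e+00] J [ 28.4  20.1  -2.5  -0.  -67.4 -50.5] F [ 0.2  0.1 -1. ] w 0.999 0.0
tool shift [ 0.0008 -0.0009  0.1313]
```

Call:
{"name": "jog_arm", "arguments": {
  "rows": [
    [[0.0005,-0.0005,0.02,0],[0,0,0.02,0],[0,0,0.02,0],[0,0,0.02,0],[0,0,0.02,0],[0,0,0.02,0],[0,0,0.011,0],[0,0,0,0]]
  ]
}}

```text
time_s: 4.35
tcp_pos: [0.5895, 0.1354, 0.1607]
ee_rot: [[-0.378, -0.926, -0.001], [-0.926, 0.378, -0.001], [0.001, 0.001, -1.0]]
wrist_force: [-0.3, 0.2, 0.3]
gripper_width: 0.995
gripper_force: 0.0
```

Call:
{"name": "jog_arm", "arguments": {
  "rows": [
    [[0,0,0,0],[0,0,0,0],[0,0,0,0],[0,0,0,0],[0,0,0,0],[0,0,0,0]]
  ],
  "claw": 0
}}

```text
time_s: 5.1
tcp_pos: [0.5899, 0.1351, 0.1613]
ee_rot: [[-0.379, -0.925, -0.0], [-0.925, 0.379, -0.0], [0.0, 0.0, -1.0]]
wrist_force: [0.6, 0.2, 1.3]
gripper_width: 0.396
gripper_force: 0.0
```

```bash
python3 -c "
from h import *
rep([.5895,.1358,.161])"
```

```text
t 5.1 tcp [0.5899 0.1351 0.1613] az -112.29 z [-0. -0. -1.] J [ 28.2  27.  -12.1   0.  -50.9 -50.5] F [0.6 0.2 1.3] w 0.396 0.0
tool shift [-0.0005  0.0007  0.0003]
```

Call:
{"name": "jog_arm", "arguments": {
  "rows": [
    [[0,0,0,0],[0,0,0,0],[0,0,0,0],[0,0,0,0],[0,0,0,0],[0,0,0,0]]
  ]
}}

```text
time_s: 5.85
tcp_pos: [0.5898, 0.1351, 0.1612]
ee_rot: [[-0.379, -0.925, -0.0], [-0.925, 0.379, -0.0], [0.0, 0.0, -1.0]]
wrist_force: [-0.3, 1.0, 0.0]
gripper_width: 0.202
gripper_force: 30.0
```

Call:
{"name": "jog_arm", "arguments": {
  "rows": [
    [[0,0,-0.02,0],[0,0,-0.02,0],[0,0,-0.02,0],[0,0,-0.02,0],[0,0,-0.02,0],[0,0,-0.02,0],[0,0,0,0]]
  ]
}}

```text
time_s: 6.72
tcp_pos: [0.5906, 0.1354, 0.2828]
ee_rot: [[-0.379, -0.925, 0.003], [-0.925, 0.379, 0.002], [-0.003, -0.003, -1.0]]
wrist_force: [-0.1, -0.0, -0.6]
gripper_width: 0.205
gripper_force: 30.0
```

```bash
python3 - <<'E'
from h import *
s=rep(); x,y,z=s['tcp_pos']; f=z-.161+.012
im=capture('side'); np.save('s1.npy',im)
u,v=proj('side',[x,y,f+.03]).astype(int); print(u,v)
for a in (-22,68,158,-112):
    a=np.radians(a); print(np.degrees(a).round(), (proj('side',[x-.01*np.cos(a),y-.01*np.sin(a),f+.003])-[u-25,v-25]).round(1)*16)
cv2.imwrite('pics/c3.png',cv2.convertScaleAbs(cv2.resize(im[v-25:v+25,u-25:u+25,::-1],(600,600),interpolation=cv2.INTER_CUBIC),alpha=1.5))
E
```

```text
t 6.72 tcp [0.5906 0.1354 0.2828] az -112.28 z [ 0.0035  0.0015 -1.    ] J [ 28.2  20.5  -3.3   0.  -66.  -50.5] F [-0.1 -0.  -0.6] w 0.205 30.0
268 129
-22.0 [339.2 524.8]
68.0 [384.  569.6]
158.0 [454.4 545.6]
-112.0 [411.2 500.8]
```

View pics/c3.png

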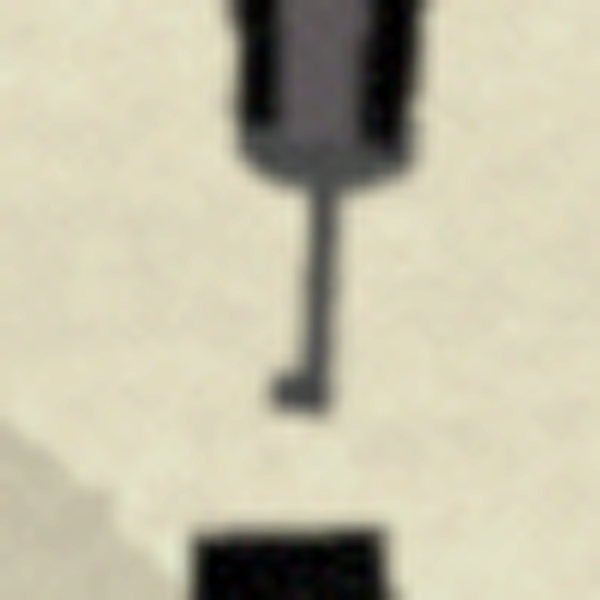

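The toe is at crop (272,390), pointing left. So the pick's yaw is about -22°, and the fingers close along the pick's x, which is the stiff direction for the drag. I'll turn +23° in azimuth and carry it over.

Call:
{"name": "jog_arm", "arguments": {
  "rows": [
    [[0,0,0,-0.134],[0,0,0,-0.134],[0,0,0,-0.133],[0,0,0,0]]
  ]
}}

```text
time_s: 7.28
tcp_pos: [0.5894, 0.135, 0.2797]
ee_rot: [[0.01, -1.0, -0.003], [-1.0, -0.01, -0.001], [0.001, 0.003, -1.0]]
wrist_force: [0.8, 0.0, -1.5]
gripper_width: 0.205
gripper_force: 30.0
```

```bash
python3 -c "
from h import *
rep([.605,-.1957,.229])"
```

```text
t 7.28 tcp [0.5894 0.135  0.2797] az -89.41 z [-2.5e-03 -9.0e-04 -1.0e+00] J [ 28.2  20.6  -3.5  -0.  -66.  -27.6] F [ 0.8  0.  -1.5] w 0.205 30.0
tool shift [ 0.3308 -0.0123  0.0509]
```

Call:
{"name": "jog_arm", "arguments": {
  "rows": [
    [[0.0331,-0.0012,0,0],[0.0331,-0.0012,0,0],[0.0331,-0.0012,0,0],[0.0331,-0.0012,0,0],[0.0331,-0.0012,0,0],[0.0331,-0.0012,0,0],[0.0331,-0.0012,0,0],[0.0331,-0.0012,0,0],[0.0331,-0.0012,0,0],[0.0331,-0.0012,0,0],[0,0,0.025,0],[0,0,0.026,0],[0,0,0,0],[0,0,0,0]]
  ]
}}

```text
time_s: 9.02
tcp_pos: [0.6064, -0.1958, 0.2309]
ee_rot: [[0.012, -1.0, 0.001], [-1.0, -0.012, -0.001], [0.001, -0.001, -1.0]]
wrist_force: [1.1, 0.1, -1.3]
gripper_width: 0.206
gripper_force: 30.0
```

```bash
python3 - <<'E'
from h import *
s=rep([.605,-.1957,.229]); x,y,z=s['tcp_pos']; f=z-.149
im=capture('side'); np.save('s2.npy',im); t=capture('top'); np.save('t2.npy',t)
print('side toe tip',proj('side',[x-.01,y,f+.003]),'foot back',proj('side',[x+.0035,y,f+.003]),'pocket',proj('side',[.6017,-.1957,.043]))
u,v=265,240
cv2.imwrite('pics/c4.png',cv2.convertScaleAbs(cv2.resize(im[210:285,215:315,::-1],(800,600),interpolation=cv2.INTER_CUBIC),alpha=1.5))
E
```

```text
t 9.03 tcp [ 0.6064 -0.1958  0.2309] az -89.34 z [ 9.e-04 -7.e-04 -1.e+00] J [ -3.4  25.8  -2.7   0.  -61.4   4. ] F [ 1.1  0.1 -1.3] w 0.206 30.0
tool shift [-0.0001  0.0014  0.0019]
side toe tip [291.43727195 247.32691686] foot back [297.50953599 246.76781726] pocket [292.21048807 258.37687448]
```

View pics/c4.png

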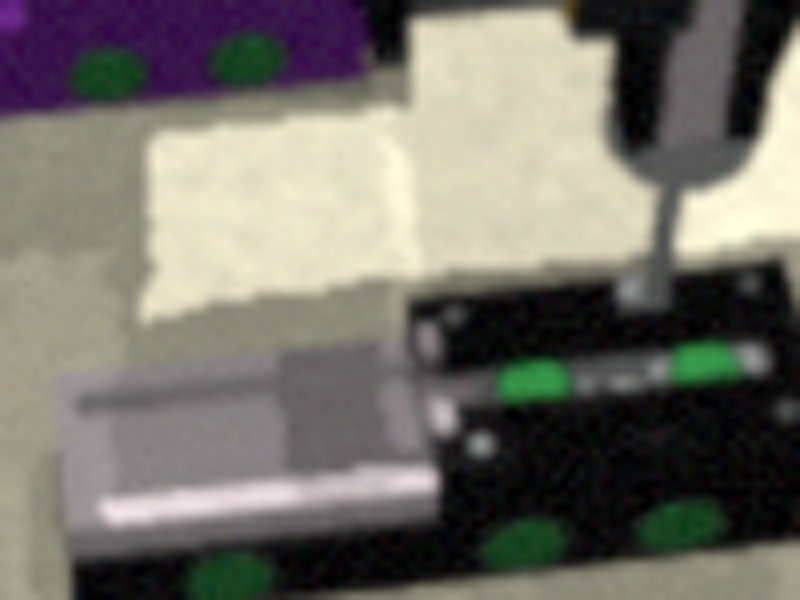

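The toe is at crop (620–670, 295), the windows at (535,380) and (706,362), and the pocket at about (620,375). I'll work out the relative offset from those pixels.

```bash
python3 - <<'E'
from h import *
im=np.load('s2.npy').astype(int)
P=lambda x,y:((x+.5)/8-.5+215,(y+.5)/8-.5+210)
for nm,p in [('tip',(620,290)),('back',(670,302))]:
    for z in (.085,): print(nm,onz('side',*P(*p),z).round(4))
m=((im[:,:,1]-np.maximum(im[:,:,0],im[:,:,2]))>25)[245:262,270:312].astype(np.uint8)
n,l,st,c=cv2.connectedComponentsWithStats(m)
for i in range(1,n):
    if st[i,4]>5: print(st[i],c[i]+[270,245],onz('side',*(c[i]+[270,245]),.047).round(4), [onz('side',270+st[i][0]-.5+k,245+c[i][1],.047)[0].round(4) for k in (0,st[i][2])])
print(im[225:250,286:304].sum(2)//3)
E
```

```text
tip [ 0.5985 -0.1919  0.085 ]
back [ 0.6113 -0.1975  0.085 ]
[29  8  8  5 34] [302.38235294 254.88235294] [ 0.6256 -0.1916  0.047 ] [np.float64(0.6168), np.float64(0.6349)]
[ 7 10  9  5 39] [281.17948718 257.07692308] [ 0.5768 -0.1922  0.047 ] [np.float64(0.5663), np.float64(0.5864)]
[[137 138 135 125  94  56  29   6   1   6  13  42  63  70  69  71  69  69]
 [137 136 137 126  97  59  38   6   7   3  19  48  66  69  70  66  68  68]
 [140 141 139 134 105  67  44  17  10  12  23  49  68  68  65  64  62  60]
 [143 141 143 139 120  78  50  28  22  34  41  52  63  62  61  58  59  57]
 [145 143 142 141 128 102  71  47  42  50  56  58  58  56  58  58  58  59]
 [140 141 142 139 137 127 101  74  59  56  57  58  57  60  58  59  57  58]
 [138 140 140 141 138 136 126 105  74  61  57  60  59  57  56  58  58  59]
 [139 139 141 141 140 139 139 128 107  86  73  62  58  59  59  61  60  68]
 [137 137 140 141 141 139 139 139 133 120 103  81  62  59  75  89  91 106]
 [137 137 137 136 138 140 140 137 139 135 119  85  59  66 106 134 137 146]
 [135 136 133 135 137 140 141 138 139 136 116  77  59  74 122 154
[... 360 characters left out ...]
 64 118 153 156 156 156]
 [135 136 135 135 134 135 134 125 113 104  78  57  63 102 132 136 135 131]
 [114 115 114 113 112 112 112 101  84  74  58  55  56  81 103 105 103  98]
 [ 84  84  82  80  81  83  84  77  74  67  58  55  54  64  74  74  71  64]
 [ 66  65  63  60  58  62  72  77  78  71  55  53  44  35  28  25  20  23]
 [ 34  34  31  31  26  34  68  87  87  71  55  53  41  17  12   9   6   7]
 [  7  14  10   3   8  27  72  92  87  68  54  52  39  18   3   8   8   8]
 [  8   5   1   7   9  25  54  73  73  64  55  52  38  15  11   6   5   6]
 [  7   5   7   8   9  11  34  46  45  45  41  38  29  13   6   2   6   3]
 [  4   7   3   4   8   8  21  20  22  15  15  17   5   5  11   8   4   6]]
```

```bash
python3 - <<'E'
from h import *
x,y,f=.6064,-.1958,.0819
for dx in (-.01,.0035):
  for dy,dz in ((-.0035,0),(-.0035,.006),(.0035,.006)): print(dx,dy,dz,proj('side',[x+dx,y+dy,f+dz]).round(2))
print('shift dy+1mm',proj('side',[x,y+.001,f])-proj('side',[x,y,f]),'dz',proj('side',[x,y,f+.001])-proj('side',[x,y,f]),'dx',proj('side',[x+.001,y,f])-proj('side',[x,y,f]))
print('shank z+.05',proj('side',[x,y,f+.05]).round(2),proj('side',[x,y,f+.01]).round(2))
# slot: dark edges along rows through pocket col
im=np.load('s2.npy'); print(im[245:268,286:298].sum(2)//3)
for yy,z in ((-.1957+.008,.055),(-.1957-.008,.055),(-.1957+.006,.047),(-.1957-.006,.047)): print(yy,z,proj('side',[.6017,yy,z]).round(2))
print([proj('side',p).round(1) for p in ([.5573,-.1736,.055],[.5573,-.2184,.055])])
E
```

```text
-0.01 -0.0035 0 [291.62 249.46]
-0.01 -0.0035 0.006 [291.85 247.79]
-0.01 0.0035 0.006 [291.25 245.22]
0.0035 -0.0035 0 [297.7 248.9]
0.0035 -0.0035 0.006 [297.96 247.23]
0.0035 0.0035 0.006 [297.32 244.66]
shift dy+1mm [-0.08894485 -0.36565309] dz [ 0.04119361 -0.27802408] dx [ 0.44818458 -0.0414029 ]
shank z+.05 [297.96 233.25] [296.23 244.96]
[[34 34 31 31 26 34 68 87 87 71 55 53]
 [ 7 14 10  3  8 27 72 92 87 68 54 52]
 [ 8  5  1  7  9 25 54 73 73 64 55 52]
 [ 7  5  7  8  9 11 34 46 45 45 41 38]
 [ 4  7  3  4  8  8 21 20 22 15 15 17]
 [10 10  2 12  5  5  4  5  7  8  8  6]
 [ 2  4  6  6  4  1  1 10 11  4  5  9]
 [ 9  8 10  8  5  6  5  7  3  3  8  4]
 [ 9  9 10  8  9 14 11 16 16 19 23 24]
 [17 25 22 28 31 35 39 40 39 43 47 56]
 [40 44 44 45 49 51 54 54 53 58 74 83]
 [46 55 56 55 55 56 59 59 58 59 81 88]
 [50 66 71 61 57 69 81 78 68 63 66 69]
 [45 63 67 53 46 57 69 64 57 46 35 36]
 [32 38 42 32 25 23 26 28 23 20 10 17]
 [18 17 15 17 14 13  7 10  9 10  8  7]
 [10 14 11 11 10  3  6  2  8  9  9 11]
 [ 6 10  6  2  9  7  3  3  4  5  9  3]
 [ 6 10  3  1  9  3  5 14  8  5  9 12]
 [ 0  4  6  4  7  3  9  5 14 13 17 17]
 [ 5  2  7  4  4  7  9 12 10  9 14 15]
 [ 9  9  6 12  5 13  5  1  9 11  8  9]
 [ 8  3  4  8 10  1  3  3  3  4  5  8]]
-0.1877 0.055 [291.99 252.33]
-0.20370000000000002 0.055 [293.34 258.15]
-0.1897 0.047 [291.86 255.16]
-0.20170000000000002 0.047 [292.86 259.52]
[array([271.6, 249.1]), array([274.6, 265.6])]
```

The toe sits about 2.5 mm too far in +x and about 1.2 mm too far in +y relative to the pocket. I'll correct that and descend into the slot.

Call:
{"name": "jog_arm", "arguments": {
  "rows": [
    [[0.0012,0.0025,0,0],[0,0,0.01,0],[0,0,0.01,0],[0,0,0.005,0],[0,0,0,0],[0,0,0,0]]
  ]
}}

```text
time_s: 9.88
tcp_pos: [0.6036, -0.197, 0.2054]
ee_rot: [[0.012, -1.0, 0.0], [-1.0, -0.012, -0.0], [0.0, -0.0, -1.0]]
wrist_force: [-0.3, -0.7, -1.1]
gripper_width: 0.207
gripper_force: 30.0
```

```bash
python3 - <<'E'
from h import *
s=rep(); 
im=capture('side'); cv2.imwrite('pics/c5.png',cv2.convertScaleAbs(cv2.resize(im[225:275,255:325,::-1],(800,571),interpolation=cv2.INTER_CUBIC),alpha=1.6))
E
```

```text
t 9.88 tcp [ 0.6036 -0.197   0.2054] az -89.31 z [ 3.e-04 -2.e-04 -1.e+00] J [ -3.5  26.9  -4.8   0.  -58.2   4.2] F [-0.3 -0.7 -1.1] w 0.207 30.0
```

View pics/c5.png

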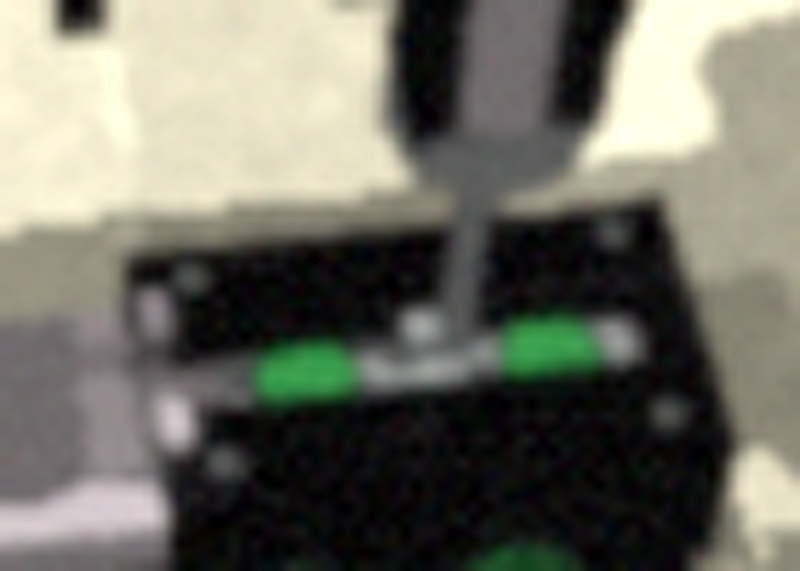

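```bash
python3 - <<'E'
from h import *
C=lambda p:((proj('side',p)-[255,225]+.5)*11.43-.5).round(0)
x,y,f=.6036,-.197,.0564
for o in (0,.0015,.003):
  print(o,'tip: bot front',C([x-.01,y+o-.0035,f]),'top front',C([x-.01,y+o-.0035,f+.006]),'top back',C([x-.01,y+o+.0035,f+.006]),'shank',C([x,y+o,f+.02]),C([x,y+o,f+.07]))
for yc in (-.1955,-.1965):print('slot near',C([.6015,yc-.008,.055]),'far top',C([.6015,yc+.008,.055]),'far bottom',C([.6015,yc+.008,.047]),'slot front scr', C([.557,yc,.055]))
E
```

```text
0 tip: bot front [400. 370.] top front [402. 352.] top back [396. 323.] shank [456. 289.] [480. 125.]
0.0015 tip: bot front [399. 364.] top front [401. 346.] top back [394. 317.] shank [455. 283.] [478. 119.]
0.003 tip: bot front [397. 358.] top front [400. 339.] top back [393. 310.] shank [453. 277.] [477. 112.]
slot near [442. 383.] far top [427. 317.] far bottom [423. 341.] slot front scr [210. 371.]
slot near [443. 388.] far top [428. 321.] far bottom [424. 345.] slot front scr [211. 375.]
```

Call:
{"name": "jog_arm", "arguments": {
  "rows": [
    [[0.001,0,0.002,0],[0,0,0.002,0],[0,0,0.002,0],[0,0,0,0]]
  ]
}}

```text
time_s: 10.42
tcp_pos: [0.6033, -0.1979, 0.199]
ee_rot: [[0.012, -1.0, -0.001], [-1.0, -0.012, 0.0], [-0.0, 0.001, -1.0]]
wrist_force: [0.4, 0.5, -1.8]
gripper_width: 0.202
gripper_force: 30.0
```

Call:
{"name": "jog_arm", "arguments": {
  "rows": [
    [[0,0,0.0015,0],[0,0,0.0015,0],[0,0,0,0]]
  ]
}}

```text
time_s: 10.8
tcp_pos: [0.6034, -0.1979, 0.1961]
ee_rot: [[0.012, -1.0, -0.0], [-1.0, -0.012, 0.0], [-0.0, 0.0, -1.0]]
wrist_force: [-0.3, 0.2, -0.3]
gripper_width: 0.203
gripper_force: 30.0
```

Call:
{"name": "jog_arm", "arguments": {
  "rows": [
    [[0,0,0.001,0],[0,0,0,0]]
  ]
}}

```text
time_s: 11.05
tcp_pos: [0.6034, -0.1979, 0.1952]
ee_rot: [[0.012, -1.0, -0.0], [-1.0, -0.012, 0.0], [-0.0, 0.0, -1.0]]
wrist_force: [1.1, -0.0, -1.0]
gripper_width: 0.204
gripper_force: 30.0
```

Call:
{"name": "jog_arm", "arguments": {
  "rows": [
    [[0,0,0.001,0],[0,0,0,0]]
  ]
}}

```text
time_s: 11.3
tcp_pos: [0.6033, -0.1979, 0.1941]
ee_rot: [[0.012, -1.0, -0.0], [-1.0, -0.012, 0.0], [-0.0, 0.0, -1.0]]
wrist_force: [1.0, -0.4, 0.0]
gripper_width: 0.208
gripper_force: 30.0
```

Call:
{"name": "jog_arm", "arguments": {
  "rows": [
    [[0,0,0.001,0],[0,0,0,0]]
  ]
}}

```text
time_s: 11.55
tcp_pos: [0.6034, -0.1979, 0.1931]
ee_rot: [[0.012, -1.0, -0.0], [-1.0, -0.012, 0.0], [-0.0, 0.0, -1.0]]
wrist_force: [0.1, 0.2, -0.9]
gripper_width: 0.204
gripper_force: 30.0
```

Call:
{"name": "jog_arm", "arguments": {
  "rows": [
    [[0,0,0.001,0],[0,0,0,0]]
  ]
}}

```text
time_s: 11.8
tcp_pos: [0.6034, -0.1979, 0.1922]
ee_rot: [[0.012, -1.0, -0.0], [-1.0, -0.012, -0.0], [0.0, 0.0, -1.0]]
wrist_force: [-0.1, 0.4, -0.2]
gripper_width: 0.208
gripper_force: 30.0
```

Call:
{"name": "jog_arm", "arguments": {
  "rows": [
    [[0,0,0.001,0],[0,0,0,0]]
  ]
}}

```text
time_s: 12.05
tcp_pos: [0.6035, -0.198, 0.1916]
ee_rot: [[0.012, -1.0, 0.0], [-1.0, -0.012, -0.0], [0.0, -0.0, -1.0]]
wrist_force: [-1.0, 0.2, 0.9]
gripper_width: 0.205
gripper_force: 30.0
```

Call:
{"name": "jog_arm", "arguments": {
  "rows": [
    [[0,0,0.001,0],[0,0,0,0]]
  ]
}}

```text
time_s: 12.3
tcp_pos: [0.6035, -0.1979, 0.1903]
ee_rot: [[0.012, -1.0, 0.0], [-1.0, -0.012, -0.0], [0.0, -0.0, -1.0]]
wrist_force: [-0.8, 1.2, 0.9]
gripper_width: 0.208
gripper_force: 30.0
```

Call:
{"name": "jog_arm", "arguments": {
  "rows": [
    [[0,0,0.001,0],[0,0,0,0]]
  ]
}}

```text
time_s: 12.55
tcp_pos: [0.6035, -0.198, 0.1892]
ee_rot: [[0.012, -1.0, 0.0], [-1.0, -0.012, -0.0], [0.0, -0.0, -1.0]]
wrist_force: [-1.3, -0.0, 1.5]
gripper_width: 0.208
gripper_force: 30.0
```

Call:
{"name": "jog_arm", "arguments": {
  "rows": [
    [[0,0,0.001,0],[0,0,0,0],[0,0,0,0]]
  ]
}}

```text
time_s: 12.92
tcp_pos: [0.6035, -0.1979, 0.1882]
ee_rot: [[0.012, -1.0, 0.0], [-1.0, -0.012, -0.0], [0.0, -0.0, -1.0]]
wrist_force: [-1.4, 0.1, 1.4]
gripper_width: 0.207
gripper_force: 30.0
```

Call:
{"name": "jog_arm", "arguments": {
  "rows": [
    [[0,0,0.001,0],[0,0,0,0],[0,0,0,0]]
  ]
}}

```text
time_s: 13.3
tcp_pos: [0.6035, -0.1979, 0.1873]
ee_rot: [[0.012, -1.0, 0.0], [-1.0, -0.012, -0.0], [0.0, -0.0, -1.0]]
wrist_force: [-0.1, -0.5, 2.4]
gripper_width: 0.201
gripper_force: 30.0
```

Call:
{"name": "jog_arm", "arguments": {
  "rows": [
    [[0,0,0.001,0],[0,0,0,0],[0,0,0,0]]
  ]
}}

```text
time_s: 13.68
tcp_pos: [0.6035, -0.1979, 0.1862]
ee_rot: [[0.012, -1.0, 0.0], [-1.0, -0.012, -0.0], [0.0, -0.0, -1.0]]
wrist_force: [-0.7, 1.3, 2.1]
gripper_width: 0.204
gripper_force: 30.0
```

Call:
{"name": "jog_arm", "arguments": {
  "rows": [
    [[0,0,0.001,0],[0,0,0,0],[0,0,0,0]]
  ]
}}

```text
time_s: 14.05
tcp_pos: [0.6035, -0.1979, 0.1853]
ee_rot: [[0.012, -1.0, 0.0], [-1.0, -0.012, -0.0], [0.0, -0.0, -1.0]]
wrist_force: [-0.1, 0.2, 3.0]
gripper_width: 0.204
gripper_force: 30.0
```

Call:
{"name": "jog_arm", "arguments": {
  "rows": [
    [[0,0,0.0007,0],[0,0,0,0]]
  ]
}}

```text
time_s: 14.3
tcp_pos: [0.6035, -0.1979, 0.1846]
ee_rot: [[0.012, -1.0, 0.0], [-1.0, -0.012, -0.0], [0.0, -0.0, -1.0]]
wrist_force: [-0.6, -0.4, 2.2]
gripper_width: 0.208
gripper_force: 30.0
```

Call:
{"name": "jog_arm", "arguments": {
  "rows": [
    [[0,0,0.0007,0],[0,0,0,0]]
  ]
}}

```text
time_s: 14.55
tcp_pos: [0.6035, -0.1979, 0.1846]
ee_rot: [[0.012, -1.0, 0.0], [-1.0, -0.012, -0.0], [0.0, -0.0, -1.0]]
wrist_force: [-1.0, -0.0, 4.5]
gripper_width: 0.207
gripper_force: 30.0
```

Call:
{"name": "jog_arm", "arguments": {
  "rows": [
    [[0,0,0.0007,0],[0,0,0,0]]
  ]
}}

```text
time_s: 14.8
tcp_pos: [0.6035, -0.1979, 0.1846]
ee_rot: [[0.012, -1.0, 0.001], [-1.0, -0.012, -0.001], [0.001, -0.001, -1.0]]
wrist_force: [-1.9, 0.6, 8.4]
gripper_width: 0.205
gripper_force: 30.0
```

Call:
{"name": "jog_arm", "arguments": {
  "rows": [
    [[0,0,0.0007,0],[0,0,0,0]]
  ]
}}

```text
time_s: 15.05
tcp_pos: [0.6035, -0.198, 0.1845]
ee_rot: [[0.013, -1.0, 0.001], [-1.0, -0.013, -0.001], [0.001, -0.001, -1.0]]
wrist_force: [-2.6, 2.6, 10.6]
gripper_width: 0.201
gripper_force: 30.0
```

The seat is felt at TCP z = 0.1846: height holds while the force climbs. I'm pressing with about 11 N. Start the drag.

Call:
{"name": "jog_arm", "arguments": {
  "rows": [
    [[0,0.002,0,0],[0,0.002,0,0],[0,0.002,0,0]]
  ]
}}

```text
time_s: 15.42
tcp_pos: [0.6005, -0.198, 0.1846]
ee_rot: [[0.013, -1.0, 0.01], [-1.0, -0.013, -0.001], [0.001, -0.01, -1.0]]
wrist_force: [3.2, 1.0, 6.0]
gripper_width: 0.203
gripper_force: 30.0
```

Call:
{"name": "jog_arm", "arguments": {
  "rows": [
    [[0,0.003,0,0],[0,0.003,0,0],[0,0.003,0,0]]
  ]
}}

```text
time_s: 15.8
tcp_pos: [0.5916, -0.1983, 0.1846]
ee_rot: [[0.013, -1.0, 0.01], [-1.0, -0.013, -0.002], [0.002, -0.01, -1.0]]
wrist_force: [6.0, -0.3, 4.2]
gripper_width: 0.208
gripper_force: 30.0
```

Call:
{"name": "jog_arm", "arguments": {
  "rows": [
    [[0,0.003,0,0],[0,0.003,0,0],[0,0.003,0,0]]
  ]
}}

```text
time_s: 16.18
tcp_pos: [0.5826, -0.1985, 0.1846]
ee_rot: [[0.013, -1.0, 0.01], [-1.0, -0.013, -0.002], [0.002, -0.01, -1.0]]
wrist_force: [4.6, 0.1, 4.8]
gripper_width: 0.201
gripper_force: 30.0
```

Call:
{"name": "jog_arm", "arguments": {
  "rows": [
    [[0,0,0.0007,0],[0,0.002,0,0],[0,0.003,0,0]]
  ]
}}

```text
time_s: 16.55
tcp_pos: [0.5786, -0.1986, 0.1846]
ee_rot: [[0.013, -1.0, 0.013], [-1.0, -0.013, -0.002], [0.002, -0.012, -1.0]]
wrist_force: [5.1, -0.4, 7.1]
gripper_width: 0.205
gripper_force: 30.0
```

Call:
{"name": "jog_arm", "arguments": {
  "rows": [
    [[0,0.003,0,0],[0,0.003,0,0],[0,0.003,0,0]]
  ]
}}

```text
time_s: 16.92
tcp_pos: [0.5695, -0.1987, 0.1846]
ee_rot: [[0.013, -1.0, 0.012], [-1.0, -0.013, -0.002], [0.002, -0.012, -1.0]]
wrist_force: [5.4, -0.4, 7.2]
gripper_width: 0.206
gripper_force: 30.0
```

Call:
{"name": "jog_arm", "arguments": {
  "rows": [
    [[0,0.003,0,0],[0,0.003,0,0],[0,0.003,0,0],[0,0.003,0,0]]
  ]
}}

```text
time_s: 17.42
tcp_pos: [0.5577, -0.1989, 0.1847]
ee_rot: [[0.013, -1.0, 0.013], [-1.0, -0.014, -0.002], [0.003, -0.013, -1.0]]
wrist_force: [5.0, 0.2, 6.7]
gripper_width: 0.208
gripper_force: 30.0
```

Call:
{"name": "jog_arm", "arguments": {
  "rows": [
    [[0,0.004,0,0],[0,0.004,0,0],[0,0.004,0,0],[0,0.004,0,0],[0,0.004,0,0],[0,0.004,0,0]]
  ]
}}

```text
time_s: 18.18
tcp_pos: [0.5333, -0.1993, 0.1845]
ee_rot: [[0.013, -1.0, 0.012], [-1.0, -0.013, -0.002], [0.002, -0.012, -1.0]]
wrist_force: [5.3, 0.5, 8.3]
gripper_width: 0.203
gripper_force: 30.0
```

Call:
{"name": "jog_arm", "arguments": {
  "rows": [
    [[0,0.004,0,0],[0,0.004,0,0],[0,0.004,0,0],[0,0.004,0,0],[0,0.004,0,0],[0,0.004,0,0]]
  ]
}}

```text
time_s: 18.92
tcp_pos: [0.5097, -0.1996, 0.1845]
ee_rot: [[0.014, -1.0, 0.013], [-1.0, -0.014, -0.002], [0.003, -0.013, -1.0]]
wrist_force: [2.4, 0.5, 10.3]
gripper_width: 0.203
gripper_force: 30.0
```

Call:
{"name": "jog_arm", "arguments": {
  "rows": [
    [[0,0.002,0,0],[0,0.002,0,0],[0,0.002,0,0]]
  ]
}}

```text
time_s: 19.3
tcp_pos: [0.5039, -0.1996, 0.1845]
ee_rot: [[0.014, -1.0, 0.013], [-1.0, -0.014, -0.002], [0.003, -0.013, -1.0]]
wrist_force: [7.4, -0.2, 5.3]
gripper_width: 0.208
gripper_force: 30.0
```

```bash
python3 - <<'E'
from h import *
s=rep(); np.save('s3.npy',capture('side')); im=np.load('s3.npy')
cv2.imwrite('pics/c6.png',cv2.convertScaleAbs(cv2.resize(im[225:290,215:305,::-1],(800,578),interpolation=cv2.INTER_CUBIC),alpha=1.6))
E
```

```text
t 19.3 tcp [ 0.5039 -0.1996  0.1845] az -89.22 z [ 0.013  -0.0024 -0.9999] J [ -4.4  19.8 -20.2   0.1 -49.3   5.1] F [ 7.4 -0.2  5.3] w 0.208 30.0
```

View pics/c6.png

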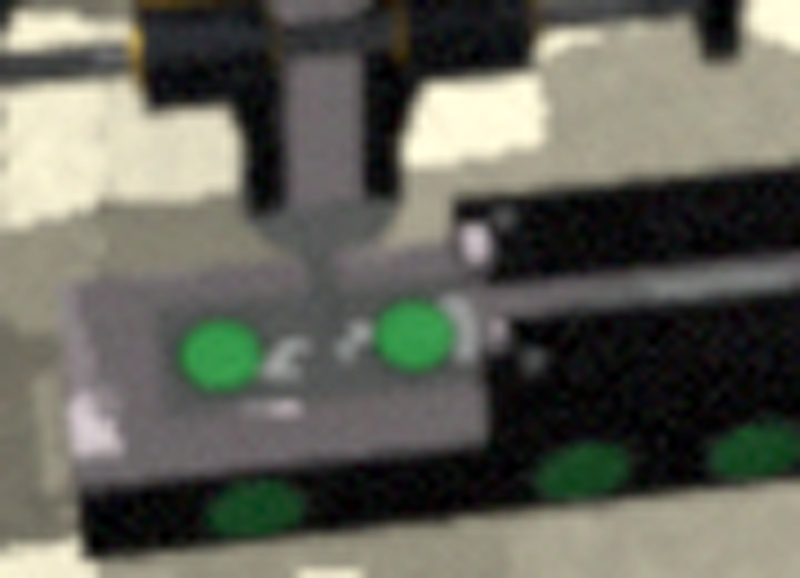

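The slide is out on the apron, with windows at crop (222,355) and (415,335) and its front end about 12 mm short of the stop. I'll carry on slowly until I feel the stop.

Call:
{"name": "jog_arm", "arguments": {
  "rows": [
    [[0,0.002,0,0],[0,0.002,0,0],[0,0.002,0,0]]
  ]
}}

```text
time_s: 19.73
tcp_pos: [0.4979, -0.1997, 0.1845]
ee_rot: [[0.014, -1.0, 0.013], [-1.0, -0.014, -0.002], [0.003, -0.013, -1.0]]
wrist_force: [4.8, 0.1, 6.6]
gripper_width: 0.204
gripper_force: 30.0
```

Call:
{"name": "jog_arm", "arguments": {
  "rows": [
    [[0,0.0015,0,0],[0,0.0015,0,0]]
  ]
}}

```text
time_s: 19.98
tcp_pos: [0.495, -0.1998, 0.1846]
ee_rot: [[0.014, -1.0, 0.013], [-1.0, -0.014, -0.002], [0.003, -0.013, -1.0]]
wrist_force: [6.0, 0.1, 6.3]
gripper_width: 0.204
gripper_force: 30.0
```

Call:
{"name": "jog_arm", "arguments": {
  "rows": [
    [[0,0.001,0,0],[0,0.001,0,0]]
  ]
}}

```text
time_s: 20.23
tcp_pos: [0.493, -0.1998, 0.1845]
ee_rot: [[0.014, -1.0, 0.013], [-1.0, -0.014, -0.002], [0.003, -0.013, -1.0]]
wrist_force: [3.2, 1.0, 7.6]
gripper_width: 0.203
gripper_force: 30.0
```

Call:
{"name": "jog_arm", "arguments": {
  "rows": [
    [[0,0.001,0,0],[0,0.001,0,0]]
  ]
}}

```text
time_s: 20.48
tcp_pos: [0.4911, -0.1998, 0.1845]
ee_rot: [[0.014, -1.0, 0.013], [-1.0, -0.014, -0.002], [0.003, -0.013, -1.0]]
wrist_force: [6.5, -0.1, 8.0]
gripper_width: 0.204
gripper_force: 30.0
```

Call:
{"name": "jog_arm", "arguments": {
  "rows": [
    [[0,0.001,0,0],[0,0.001,0,0]]
  ]
}}

```text
time_s: 20.72
tcp_pos: [0.4891, -0.1998, 0.1846]
ee_rot: [[0.014, -1.0, 0.013], [-1.0, -0.014, -0.003], [0.003, -0.013, -1.0]]
wrist_force: [4.9, 0.1, 7.1]
gripper_width: 0.206
gripper_force: 30.0
```

Call:
{"name": "jog_arm", "arguments": {
  "rows": [
    [[0,0.001,0,0],[0,0.0005,0,0]]
  ]
}}

```text
time_s: 20.98
tcp_pos: [0.4876, -0.1999, 0.1845]
ee_rot: [[0.014, -1.0, 0.013], [-1.0, -0.014, -0.002], [0.003, -0.013, -1.0]]
wrist_force: [5.5, -0.4, 7.1]
gripper_width: 0.201
gripper_force: 30.0
```

Call:
{"name": "jog_arm", "arguments": {
  "rows": [
    [[0,0.001,0,0],[0,0.0005,0,0]]
  ]
}}

```text
time_s: 21.22
tcp_pos: [0.4863, -0.1999, 0.1846]
ee_rot: [[0.014, -1.0, 0.014], [-1.0, -0.014, -0.003], [0.003, -0.014, -1.0]]
wrist_force: [6.3, -0.2, 5.9]
gripper_width: 0.21
gripper_force: 30.0
```

Call:
{"name": "jog_arm", "arguments": {
  "rows": [
    [[0,0.001,0,0],[0,0.0005,0,0]]
  ]
}}

```text
time_s: 21.48
tcp_pos: [0.4857, -0.1999, 0.1846]
ee_rot: [[0.014, -1.0, 0.017], [-1.0, -0.014, -0.003], [0.003, -0.017, -1.0]]
wrist_force: [7.4, -0.0, 4.8]
gripper_width: 0.211
gripper_force: 30.0
```

Call:
{"name": "jog_arm", "arguments": {
  "rows": [
    [[0,0.001,0,0],[0,0.0005,0,0]]
  ]
}}

```text
time_s: 21.72
tcp_pos: [0.4852, -0.1998, 0.1846]
ee_rot: [[0.014, -1.0, 0.019], [-1.0, -0.014, -0.003], [0.003, -0.019, -1.0]]
wrist_force: [9.5, 0.5, 2.6]
gripper_width: 0.2
gripper_force: 30.0
```

```bash
python3 - <<'E'
from h import *
s=rep(); im=capture('side').astype(int); np.save('s4.npy',im)
m=((im[:,:,1]-np.maximum(im[:,:,0],im[:,:,2]))>45)[245:275,215:275].astype(np.uint8)
n,l,st,c=cv2.connectedComponentsWithStats(m)
for i in range(1,n):
    if st[i,4]>5: print(st[i,4],c[i]+[215,245],onz('side',*(c[i]+[215,245]),.0396).round(4))
E
```

```text
t 21.73 tcp [ 0.4852 -0.1998  0.1846] az -89.21 z [ 0.0193 -0.0027 -0.9998] J [ -4.6  18.2 -22.7   0.1 -48.    5.4] F [9.5 0.5 2.6] w 0.2 30.0
28 [253.07142857 263.07142857] [ 0.5127 -0.196   0.0396]
29 [231.44827586 265.31034483] [ 0.4641 -0.1966  0.0396]
```

The stop is felt: Fx rises, x stalls, and the slide's middle is at x = 0.488. Unload and lift out.

Call:
{"name": "jog_arm", "arguments": {
  "rows": [
    [[0,-0.0015,-0.0003,0],[0,-0.001,-0.0003,0],[0,0,0,0]]
  ]
}}

```text
time_s: 22.15
tcp_pos: [0.4861, -0.1998, 0.1846]
ee_rot: [[0.013, -1.0, 0.014], [-1.0, -0.014, -0.002], [0.003, -0.014, -1.0]]
wrist_force: [7.2, -0.7, 3.4]
gripper_width: 0.204
gripper_force: 30.0
```

Call:
{"name": "jog_arm", "arguments": {
  "rows": [
    [[0,-0.0015,0,0],[0,-0.001,0,0],[0,0,0,0]]
  ]
}}

```text
time_s: 22.52
tcp_pos: [0.4869, -0.1999, 0.1845]
ee_rot: [[0.013, -1.0, 0.01], [-1.0, -0.013, -0.002], [0.002, -0.01, -1.0]]
wrist_force: [3.4, 0.3, 6.7]
gripper_width: 0.203
gripper_force: 30.0
```

Call:
{"name": "jog_arm", "arguments": {
  "rows": [
    [[0,-0.001,0,0],[0,0,0,0]]
  ]
}}

```text
time_s: 22.78
tcp_pos: [0.4873, -0.1999, 0.1845]
ee_rot: [[0.013, -1.0, 0.008], [-1.0, -0.013, -0.002], [0.002, -0.008, -1.0]]
wrist_force: [0.9, 0.7, 9.0]
gripper_width: 0.204
gripper_force: 30.0
```

Call:
{"name": "jog_arm", "arguments": {
  "rows": [
    [[0,-0.0005,-0.001,0],[0,-0.0007,-0.0007,0],[0,0,0,0]]
  ]
}}

```text
time_s: 23.15
tcp_pos: [0.4876, -0.1997, 0.1846]
ee_rot: [[0.013, -1.0, 0.005], [-1.0, -0.013, -0.001], [0.001, -0.005, -1.0]]
wrist_force: [4.1, -2.3, 1.2]
gripper_width: 0.206
gripper_force: 30.0
```

Call:
{"name": "jog_arm", "arguments": {
  "rows": [
    [[0,-0.0005,-0.0005,0],[0,0,0,0]]
  ]
}}

```text
time_s: 23.4
tcp_pos: [0.4877, -0.1996, 0.1846]
ee_rot: [[0.012, -1.0, 0.004], [-1.0, -0.012, -0.001], [0.001, -0.004, -1.0]]
wrist_force: [5.4, -1.7, -0.2]
gripper_width: 0.206
gripper_force: 30.0
```

Call:
{"name": "jog_arm", "arguments": {
  "rows": [
    [[0,-0.001,0,0],[0,-0.001,0,0],[0,0,0,0]]
  ]
}}

```text
time_s: 23.78
tcp_pos: [0.4883, -0.1996, 0.1845]
ee_rot: [[0.012, -1.0, 0.0], [-1.0, -0.012, -0.0], [0.0, -0.0, -1.0]]
wrist_force: [3.9, -3.3, 1.6]
gripper_width: 0.206
gripper_force: 30.0
```

Call:
{"name": "jog_arm", "arguments": {
  "rows": [
    [[0,-0.001,0,0],[0,0,0,0]]
  ]
}}

```text
time_s: 24.02
tcp_pos: [0.4887, -0.1995, 0.1845]
ee_rot: [[0.012, -1.0, -0.001], [-1.0, -0.012, -0.0], [0.0, 0.001, -1.0]]
wrist_force: [2.6, -3.8, 3.2]
gripper_width: 0.2
gripper_force: 30.0
```

Call:
{"name": "jog_arm", "arguments": {
  "rows": [
    [[0.0005,-0.001,0,0],[0.0005,0,0,0],[0,0,0,0]]
  ]
}}

```text
time_s: 24.4
tcp_pos: [0.489, -0.1998, 0.1845]
ee_rot: [[0.012, -1.0, -0.003], [-1.0, -0.012, 0.001], [-0.001, 0.003, -1.0]]
wrist_force: [0.3, -0.8, 5.9]
gripper_width: 0.205
gripper_force: 30.0
```

Call:
{"name": "jog_arm", "arguments": {
  "rows": [
    [[0,-0.0005,-0.0003,0],[0,0,0,0]]
  ]
}}

```text
time_s: 24.65
tcp_pos: [0.4892, -0.1999, 0.1845]
ee_rot: [[0.012, -1.0, -0.004], [-1.0, -0.012, 0.001], [-0.001, 0.004, -1.0]]
wrist_force: [-1.2, -1.2, 5.2]
gripper_width: 0.207
gripper_force: 30.0
```

Call:
{"name": "jog_arm", "arguments": {
  "rows": [
    [[0,-0.001,-0.001,0],[0,0,0,0]]
  ]
}}

```text
time_s: 24.9
tcp_pos: [0.4908, -0.1998, 0.1848]
ee_rot: [[0.011, -1.0, -0.002], [-1.0, -0.011, 0.001], [-0.001, 0.002, -1.0]]
wrist_force: [-0.0, 0.5, -2.1]
gripper_width: 0.207
gripper_force: 30.0
```

Call:
{"name": "jog_arm", "arguments": {
  "rows": [
    [[0,-0.0005,-0.0005,0],[0,0,0,0]]
  ]
}}

```text
time_s: 25.15
tcp_pos: [0.492, -0.2001, 0.186]
ee_rot: [[0.012, -1.0, -0.001], [-1.0, -0.012, 0.0], [-0.0, 0.001, -1.0]]
wrist_force: [0.1, 0.7, -0.1]
gripper_width: 0.204
gripper_force: 30.0
```

Forces are at zero, so the toe is free. Lift.

Call:
{"name": "jog_arm", "arguments": {
  "rows": [
    [[0,0,-0.002,0],[0,0,-0.002,0],[0,0,-0.002,0],[0,0,-0.003,0],[0,0,0,0]]
  ]
}}

```text
time_s: 25.78
tcp_pos: [0.4923, -0.2003, 0.1957]
ee_rot: [[0.012, -1.0, 0.001], [-1.0, -0.012, -0.0], [0.0, -0.001, -1.0]]
wrist_force: [1.2, -0.6, -0.9]
gripper_width: 0.206
gripper_force: 30.0
```

Call:
{"name": "jog_arm", "arguments": {
  "rows": [
    [[0,0,-0.01,0],[0,0,-0.015,0],[0,0,-0.02,0],[0,0,-0.02,0],[0,0,-0.02,0],[0,0,0,0]]
  ]
}}

```text
time_s: 26.52
tcp_pos: [0.4931, -0.2004, 0.283]
ee_rot: [[0.012, -1.0, 0.005], [-1.0, -0.012, -0.001], [0.001, -0.005, -1.0]]
wrist_force: [-0.2, -0.3, -0.5]
gripper_width: 0.207
gripper_force: 30.0
```

```bash
python3 - <<'E'
from h import *
s=rep([.5898,.1351,.285]); im=capture('side'); t=capture('top'); np.save('s5.npy',im)
im=im.astype(int)
m=((im[:,:,1]-np.maximum(im[:,:,0],im[:,:,2]))>45)[245:275,215:275].astype(np.uint8)
n,l,st,c=cv2.connectedComponentsWithStats(m)
for i in range(1,n):
    if st[i,4]>5: print(st[i,4],c[i]+[215,245],onz('side',*(c[i]+[215,245]),.0396).round(4))
x,y,z=s['tcp_pos']; u,v=proj('side',[x,y,z-.149+.04]).astype(int)
A=cv2.resize(im[225:290,215:305,::-1].astype(np.uint8),(500,361),interpolation=cv2.INTER_CUBIC)
B=cv2.resize(im[v-30:v+30,u-25:u+25,::-1].astype(np.uint8),(300,361),interpolation=cv2.INTER_CUBIC)
cv2.imwrite('pics/c7.png',cv2.convertScaleAbs(np.hstack([A,B]),alpha=1.6))
E
```

```text
t 26.52 tcp [ 0.4931 -0.2004  0.283 ] az -89.3 z [ 5.4e-03 -9.0e-04 -1.0e+00] J [ -4.6  13.3 -13.6   0.  -62.8   5.3] F [-0.2 -0.3 -0.5] w 0.207 30.0
tool shift [-0.3343 -0.1009 -0.0018]
28 [253.28571429 262.92857143] [ 0.5132 -0.1957  0.0396]
32 [231.28125 265.34375] [ 0.4637 -0.1967  0.0396]
```

View pics/c7.png

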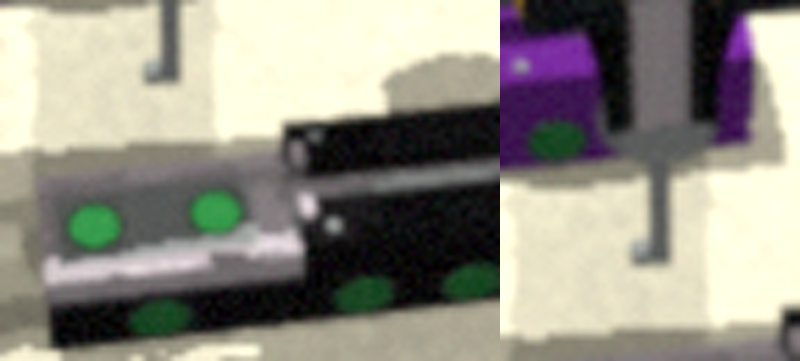

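The slide lies flat at the stop (windows at (95,227) and (217,212)) and the pick hangs upright. I'll return it to the stand.

Call:
{"name": "jog_arm", "arguments": {
  "rows": [
    [[-0.0304,-0.0092,0,0],[-0.0304,-0.0092,0,0],[-0.0304,-0.0092,0,0],[-0.0304,-0.0092,0,0],[-0.0304,-0.0092,0,0],[-0.0304,-0.0092,0,0],[-0.0304,-0.0092,0,0],[-0.0304,-0.0092,0,0],[-0.0304,-0.0092,0,0],[-0.0304,-0.0092,0,0],[-0.0304,-0.0092,0,0],[0,0,0,0],[0,0,0,0],[0,0,0,0]]
  ]
}}

```text
time_s: 28.38
tcp_pos: [0.589, 0.1344, 0.2801]
ee_rot: [[0.011, -1.0, -0.001], [-1.0, -0.011, -0.0], [0.0, 0.001, -1.0]]
wrist_force: [0.1, 0.1, -0.9]
gripper_width: 0.207
gripper_force: 30.0
```

```bash
python3 - <<'E'
from h import *
s=rep([.590,.135,.240]); im=capture('side')
x,y,z=s['tcp_pos']; u,v=proj('side',[x,y,.1]).astype(int); print(u,v)
C=lambda p:((proj('side',p)-[u-30,v-22]+.5)*13.3).round()
f=z-.149;print('pred tip',C([x-.01,y,f+.003]),'back',C([x+.0035,y,f+.003]),'post top corners',[C([.5900+a,.1358+b,.082]) for a in(-.023,.023) for b in (-.023,.023)])
cv2.imwrite('pics/c8.png',cv2.convertScaleAbs(cv2.resize(im[v-22:v+23,u-30:u+30,::-1],(798,598),interpolation=cv2.INTER_CUBIC),alpha=1.8))
E
```

```text
t 28.38 tcp [0.589  0.1344 0.2801] az -89.37 z [-8.e-04 -4.e-04 -1.e+00] J [ 28.2  20.5  -3.7  -0.  -65.9 -27.6] F [ 0.1  0.1 -0.9] w 0.207 30.0
tool shift [-0.0006 -0.001   0.0401]
266 148
pred tip [374. 176.] back [440. 172.] post top corners [array([323., 445.]), array([295., 308.]), array([543., 431.]), array([508., 295.])]
```

View pics/c8.png

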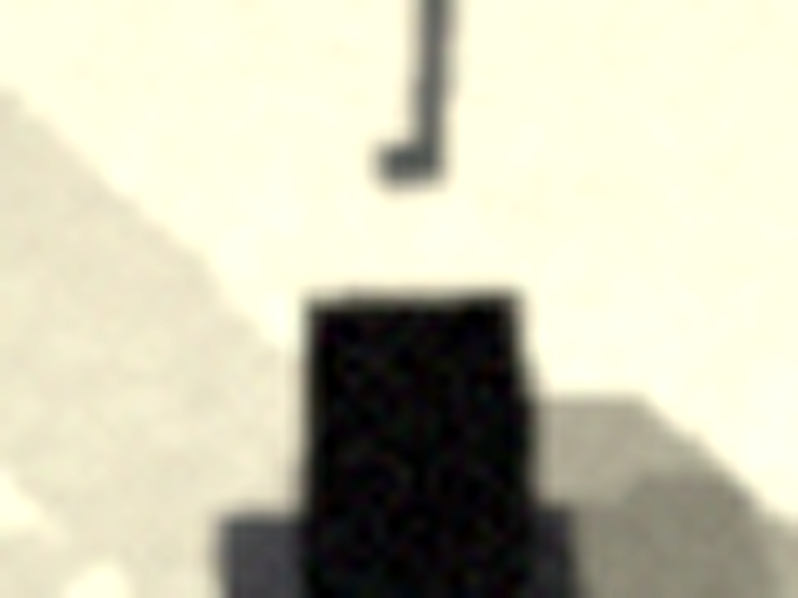

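The toe is at crop (378–443, 164) and the post's top back edge at (308–522, 292). The post is slightly yawed and centred near x = 0.590. I'll nudge +2 mm x and +1 mm y, then lower with checks.

Call:
{"name": "jog_arm", "arguments": {
  "rows": [
    [[-0.0011,-0.002,0.015,0],[0,0,0.015,0],[0,0,0.013,0],[0,0,0.003,0],[0,0,0.003,0],[0,0,0.003,0],[0,0,0,0]]
  ]
}}

```text
time_s: 29.3
tcp_pos: [0.5913, 0.1365, 0.2284]
ee_rot: [[0.012, -1.0, 0.0], [-1.0, -0.012, 0.0], [-0.0, -0.0, -1.0]]
wrist_force: [-0.2, -0.9, -1.2]
gripper_width: 0.201
gripper_force: 30.0
```

Call:
{"name": "jog_arm", "arguments": {
  "rows": [
    [[0,0,0.005,0],[0,0,0.005,0],[0,0,0.005,0],[0,0,0,0]]
  ]
}}

```text
time_s: 29.8
tcp_pos: [0.5911, 0.1363, 0.2126]
ee_rot: [[0.012, -1.0, -0.001], [-1.0, -0.012, -0.001], [0.001, 0.001, -1.0]]
wrist_force: [-0.0, -0.5, -0.5]
gripper_width: 0.203
gripper_force: 30.0
```

No contact, and the toe is in the well.

Call:
{"name": "jog_arm", "arguments": {
  "rows": [
    [[0,0,0.008,0],[0,0,0.008,0],[0,0,0.008,0],[0,0,0.008,0],[0,0,0.008,0],[0,0,0.006,0],[0,0,0,0]]
  ]
}}

```text
time_s: 30.68
tcp_pos: [0.5911, 0.1363, 0.1667]
ee_rot: [[0.012, -1.0, -0.001], [-1.0, -0.012, -0.001], [0.001, 0.001, -1.0]]
wrist_force: [0.0, -0.0, -0.8]
gripper_width: 0.206
gripper_force: 30.0
```

Call:
{"name": "jog_arm", "arguments": {
  "rows": [
    [[0,0,0.001,0],[0,0,0.001,0],[0,0,0.001,0],[0,0,0,0]]
  ]
}}

```text
time_s: 31.18
tcp_pos: [0.5913, 0.1364, 0.1643]
ee_rot: [[0.012, -1.0, -0.0], [-1.0, -0.012, -0.0], [0.0, 0.0, -1.0]]
wrist_force: [0.9, 0.4, -2.3]
gripper_width: 0.204
gripper_force: 30.0
```

Call:
{"name": "jog_arm", "arguments": {
  "rows": [
    [[0,0,0.001,0],[0,0,0,0]]
  ]
}}

```text
time_s: 31.42
tcp_pos: [0.5913, 0.1364, 0.1632]
ee_rot: [[0.012, -1.0, -0.0], [-1.0, -0.012, -0.0], [0.0, 0.0, -1.0]]
wrist_force: [0.8, -0.3, -0.5]
gripper_width: 0.202
gripper_force: 30.0
```

Call:
{"name": "jog_arm", "arguments": {
  "rows": [
    [[0,0,0.001,0],[0,0,0,0]]
  ]
}}

```text
time_s: 31.68
tcp_pos: [0.5913, 0.1364, 0.1623]
ee_rot: [[0.012, -1.0, -0.0], [-1.0, -0.012, -0.0], [0.0, 0.0, -1.0]]
wrist_force: [0.8, 0.6, 0.0]
gripper_width: 0.203
gripper_force: 30.0
```

Call:
{"name": "jog_arm", "arguments": {
  "rows": [
    [[0,0,0.001,0],[0,0,0,0]]
  ]
}}

```text
time_s: 31.92
tcp_pos: [0.5913, 0.1365, 0.1613]
ee_rot: [[0.012, -1.0, -0.0], [-1.0, -0.012, -0.0], [0.0, 0.0, -1.0]]
wrist_force: [-0.1, 0.5, -1.4]
gripper_width: 0.206
gripper_force: 30.0
```

Call:
{"name": "jog_arm", "arguments": {
  "rows": [
    [[0,0,0.001,0],[0,0,0,0]]
  ]
}}

```text
time_s: 32.17
tcp_pos: [0.5913, 0.1365, 0.1612]
ee_rot: [[0.012, -1.0, 0.0], [-1.0, -0.012, -0.0], [0.0, -0.0, -1.0]]
wrist_force: [-2.8, 0.4, 4.9]
gripper_width: 0.2
gripper_force: 30.0
```

The collar is on the post. Ease off the load, release and back away upwards.

Call:
{"name": "jog_arm", "arguments": {
  "rows": [
    [[0,0,-0.0008,0],[0,0,0,0]]
  ]
}}

```text
time_s: 32.42
tcp_pos: [0.5914, 0.1365, 0.1612]
ee_rot: [[0.012, -1.0, 0.0], [-1.0, -0.012, 0.0], [-0.0, -0.0, -1.0]]
wrist_force: [-1.3, 0.3, 2.5]
gripper_width: 0.203
gripper_force: 30.0
```

Call:
{"name": "jog_arm", "arguments": {
  "rows": [
    [[0,0,0,0],[0,0,0,0],[0,0,0,0],[0,0,0,0],[0,0,0,0],[0,0,0,0],[0,0,0,0],[0,0,0,0],[0,0,0,0],[0,0,0,0],[0,0,0,0]]
  ],
  "claw": 1
}}

```text
time_s: 33.8
tcp_pos: [0.5913, 0.1365, 0.1612]
ee_rot: [[0.012, -1.0, -0.0], [-1.0, -0.012, 0.0], [-0.0, 0.0, -1.0]]
wrist_force: [-1.0, -0.4, 0.1]
gripper_width: 1.0
gripper_force: 0.0
```

Call:
{"name": "jog_arm", "arguments": {
  "rows": [
    [[0,0,-0.01,0],[0,0,-0.02,0],[0,0,-0.03,0],[0,0,-0.03,0],[0,0,-0.03,0],[0,0,-0.03,0],[0,0,0,0],[0,0,0,0]]
  ]
}}

```text
time_s: 34.8
tcp_pos: [0.5909, 0.1364, 0.3109]
ee_rot: [[0.012, -1.0, -0.001], [-1.0, -0.012, 0.0], [-0.0, 0.001, -1.0]]
wrist_force: [-0.9, -0.5, -0.3]
gripper_width: 1.0
gripper_force: 0.0
```

```bash
python3 - <<'E'
from h import *
rep(); im=capture('side')
A=cv2.resize(im[120:190,235:305,::-1],(400,400),interpolation=cv2.INTER_CUBIC)
B=cv2.resize(im[225:295,210:280,::-1],(400,400),interpolation=cv2.INTER_CUBIC)
cv2.imwrite('pics/c9.png',cv2.convertScaleAbs(np.hstack([A,B]),alpha=1.6))
E
```

```text
t 34.8 tcp [0.5909 0.1364 0.3109] az -89.32 z [-7.e-04  2.e-04 -1.e+00] J [ 28.3  19.6  -0.6  -0.  -69.9 -27.6] F [-0.9 -0.5 -0.3] w 1.0 0.0
```

View pics/c9.png

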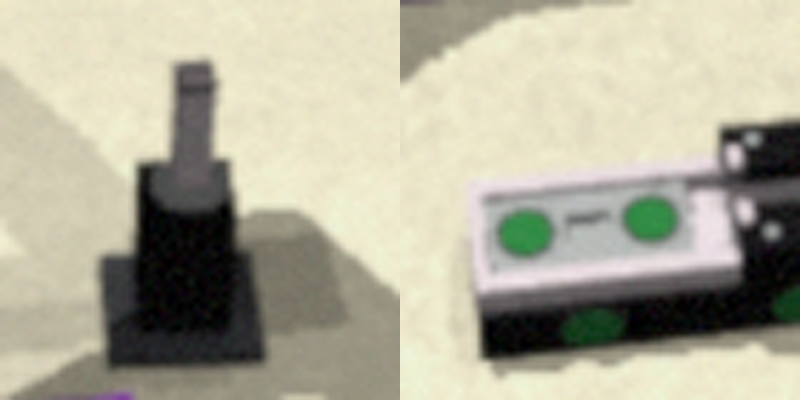

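The pick stands upright in its stand at crop (193,130). The slide lies flat at the front stop, with windows at (525,232) and (652,217).

```bash
python3 -c "
from station import *
print(finish_job())"
```

```text
the job is handed in; nothing more can be done
None
```

The job is handed in at about 35 s: the slide lies flat against the front stop on the apron and the pick stands released and upright in its stand, though `finish_job()` gave no verdict.

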